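Load the bench furnace through its handleless shutter

ROBOT

A 7-joint arm with a two-finger parallel gripper is mounted at the origin on the work surface. World frame = base frame: x ahead of the robot, y to its left, z up, the work surface at z = 0. Lengths are in mm, angles in rad, forces in N, time in s.
With the tool pointing down it reaches from about 425 to 950 mm from the base axis. Payload 4.7 kg.
Tool frame: the origin (TCP) lies midway between the tips of the shut fingers; the grasp point (between the pads) lies 19 mm behind it; z points along the fingers, y is the line along which they close (so a half turn about z gives the same grasp; the last joint's range is limited). The gripper opens to 87 mm and grips with 3 to 60 N. Pads are 19 mm wide; open, the fingers measure 117 mm over their backs; the gripper's body (75 mm by 190 mm) begins 51 mm behind the grasp point.
Start: joints at [1.097, 0.469, -0.049, 1.532, 0.024, 1.141, -0.082], TCP at [290.484, -609.318, 222.573] pointing down, gripper open.
Joint ranges: [-2.59, 2.59], [-0.33, 1.99], [-1.39, 1.29], [0.1, 2.45], [-1.04, 4.18], [0.21, 1.99], [-2.66, 2.66]. Speed limits (rad/s): [2.57, 2.57, 3.14, 3.14, 3.14, 3.14, 3.14].

INTERFACE

Orientations are given as a rotation vector (axis times angle).
In Python, from station import bot gives the robot as it stands. The module is installed in compiled form; this text tells all that it offers.
- The arm moves only by the tool step_arm, never from a script. Its argument "increments" is a list of rows, each a list of 5 numbers: the shift along the tool's x, y, z in m, then the turn about the tool's z in rad, then the opening, from 0 (shut) to 1 (fully open). In form: [[dx, dy, dz, roll, hand], ...]. A call has 1 to 12 rows; each row shifts and turns the commanded pose from where the row before left it, along the tool's axes as they then stand; what a row does not reach is not made up. A row lasts 1/10 s, in which the tool goes at most 50 mm and 8.59 degrees, less where a joint would pass 70% of its speed; a pose out of reach is approached as far as the arm can. A call is refused whole if a number of a shift passes 0.05 or a number of a turn 0.15, either way. A call with a gripper value outside its range is refused whole. The fingers move at their own pace and stop on an object; "grip_force" is the grip in N (left out, the last holds). Time passes only in rows, so rows that do not move let the fingers close. It gives the time, the measured TCP pose, the force, the opening and the grip force at its end, in the units of the state.
- bot.observe(): the state, without advancing time (a new reading comes with each control period).
- bot.camera(name): name is "side" or "top" or "wrist"; returns a dict with "img" (420x560x3 uint8, red, green, blue), "fov_y" (degrees; the focal length in pixels is half the picture's height over the tangent of half this angle, whatever the lens; pixels are square), "cx", "cy" (the principal point, pixels), "R" (3x3) and "t" (3): a world point X has camera coordinates R X + t. Camera axes: x right, y down, z forward; pixel columns grow to the right and rows downward; lengths in mm; the calibration is good to about 2 mm. A picture is of the moment at which its call begins. There is no depth.
- bot.sign_off(): hands the job in; it is judged then, once.
The state is a dict: "time_s": time; "joint_pos": joint angles; "qd": joint speeds; "effort": joint torques, N m; "eef_pos": TCP position; "eef_rot": TCP orientation; "force": force on the tool from outside, world axes, zero at the start; "torque": the same for the moment, N m; "grip_width": finger opening in mm; "grip_force": force on a finger pad.
Only numpy, scipy, OpenCV 4.12 (cv2) and the standard library are available. Lean on these libraries where they do the work, as an engineer would, in place of code of your own. Each camera call takes 0.05 s, during which the arm holds its last target. There are 200 camera calls.

TASK

Load the cold bench furnace: slide its flush ceramic shutter fully open, set the cream round crucible upright in the ring seat on the floor of the well without dropping it, and slide the shutter fully shut again. The shutter has no handle: press a fingertip down on it and drag it by friction, lightly, for it cracks when pressed with more than 30 N. Leave the other pieces on the bench where they are.

Things in the scene. Friction and masses are not known exactly. Their poses are not given: they have to be found in the camera images.
- furnace: Fixed grey box furnace, 180 (x) x 240 (y) x 100 mm high; origin at the centre of its underside, z up. Inside the aluminium rim (top z 100 mm) a recess, x -68..68, y -98..98, floor z 78, holds the shutter. In the recess floor is the port of the well: x -60..60, y -89.5..-5.5 mm; well floor at z 25. More than 30 N between robot and furnace or shutter cracks the ceramic.
- shutter (a joint): How far the shutter is open, m along the furnace's +y: 0 = shut (hard stop), 0.095 = fully open (hard stop). Starts 0 to 8 mm open. Cream ceramic plate, 132 (x) x 99 (y) x 8 mm, no handle. Needs about 5 N sideways to slide; stays where left. Finger friction coefficient unknown, 0.6 to 1.3; expect some slip and creep under the finger.
- port (a point): Point over the middle of the port, at the deck's height: (0, -47.5, 100) mm in the furnace's frame. The shutter's middle is here when shut. The shutter's top rides anywhere from level with this height to 7 mm below it (unknown, must be felt). It is sprung: it gives about 1 mm per 8 N of press, at most 5.5 mm, then is rigid.
- parking (a point): Point at the deck's height where the shutter's middle is when fully open: (0, 47.5, 100) mm in the furnace's frame.
- seat (a point): Centre of the ring seat, on the well's floor, at (0, -47.5, 25) mm in the furnace's frame. The ring has a 44 mm bore, 58 mm outside diameter and is 5 mm high.
- crucible: The cream round straight-sided crucible to load, open at the top: 40 mm outside diameter, 48 mm high, 4.5 mm wall, its foot tapering to 30 mm diameter over the lowest 10 mm; about 90 g; origin at the centre of its underside, z up. Standing on the bench; in the seat its rim is 73 mm above the bench, below the shutter.
- clay_crucible: Bystander: orange clay crucible, conical, 32 mm diameter at the foot, 48 mm at the rim, 62 mm high; origin at the centre of its underside.
- cupel_block: Bystander: cream square block 58 x 58 x 24 mm with four shallow round marks on top; origin at the centre of its underside.
- bench_block: Bystander: dark steel slab 90 x 90 x 18 mm; origin at the centre of its underside.
Things that resemble listed ones, but are neither listed nor needed, are in the scene too. What is shaped like the crucible but blue or green is not meant.

How it is judged:
By the outcome, as a careful person would: the job done as asked, in the order asked, and still so for the second after the job is handed in, with the robot touching nothing.
It also fails if it takes over 72 s, if anything falls off the work surface, if the arm or the gripper's body presses on something with over 40 N, if the wrist force passes 120 N, or if a joint passes its speed limit or range.

## Working session

There is one attempt and no reset: what is moved stays moved. The work goes in short steps, Python scripts to look and compute and a tool call to move; the robot and the scene stay as the last step left them, time stands still between calls to the robot, and variables do not carry over. Pictures are saved under pics/ and viewed, at most 10 in all, crops included, and the job is handed in when it is done.

Besides the shell and the picture viewer there is one more tool, called after "Request:" in YAML: its name, and indented under it one key for each argument. step_arm: Moves the arm, as the interface text tells. Its arguments: {"type":"object","properties":{"increments":{"type":"array","items":{"type":"array","items":{"type":"number"}}},"grip_force":{"type":"number"}},"required":["increments"]}

```bash
mkdir -p pics
cat > h.py <<'E'
import numpy as np, cv2
from station import bot
def K(c):
    f=210/np.tan(np.radians(c["fov_y"])/2); return f
def snap(name,fn):
    c=bot.camera(name); cv2.imwrite(fn,c["img"][:,:,::-1]); np.savez(fn[:-4]+".npz",**{k:c[k] for k in("fov_y","cx","cy","R","t")}); return c
def proj(c,X):
    R=np.array(c["R"]);p=(R@np.atleast_2d(X).T).T+np.array(c["t"]).ravel(); f=K(c); return np.c_[c["cx"]+f*p[:,0]/p[:,2],c["cy"]+f*p[:,1]/p[:,2]]
def back(c,uv,z):
    R=np.array(c["R"]);t=np.array(c["t"]).ravel();f=K(c); o=-R.T@t
    d=R.T@np.array([(uv[0]-c["cx"])/f,(uv[1]-c["cy"])/f,1]); return o+d*(z-o[2])/d[2]
E
python3 - <<'E'
from h import *
a=snap("top","pics/top0.png");b=snap("side","pics/side0.png")
for c in(a,b): print(c["fov_y"],c["cx"],c["cy"],-np.array(c["R"]).T@np.array(c["t"]).ravel())
print(bot.observe())
E
```

```text
43.85350778266365 278.6038707394523 213.7492530086164 [ 471.88630331  -58.31931374 1255.07789609]
48.77166136556342 271.79941836942504 204.40842196805536 [142.17908703 680.95399379 703.13494786]
{'time_s': 0.1, 'joint_pos': array([ 1.0970758 ,  0.46937718, -0.0485985 ,  1.53357782,  0.02409958,
        1.14095004, -0.0823088 ]), 'qd': array([ 4.64523013e-04, -6.44872922e-05, -1.05333198e-03, -1.83431730e-03,
        8.69425457e-04, -3.94634440e-05,  1.32646227e-03]), 'effort': array([ 1.31662051e-03, -5.09167063e+01, -8.08023778e-02, -2.36830133e+01,
       -6.14466285e-02,  3.44558142e-02,  6.48573018e-05]), 'eef_pos': array([ 290.23806604, -608.83144361,  221.5918893 ]), 'eef_rot': array([-3.06257278e+00, -6.92643152e-01,  6.83315279e-04]), 'force': array([ 0.32091216, -0.27584089, -0.38524077]), 'torque': array([ 0.02264012, -0.01155834, -0.02809141]), 'grip_force': 0.0, 'grip_width': 86.9896134821832}
```

View pics/top0.png

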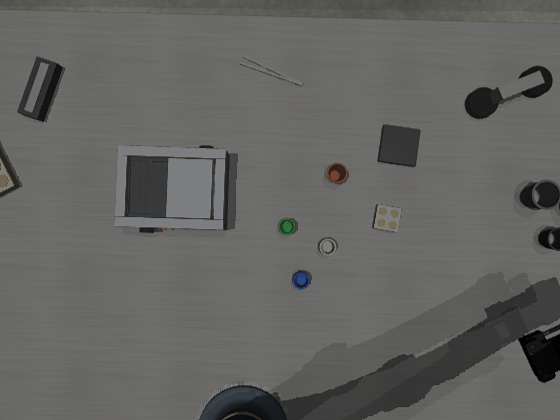

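View pics/side0.png

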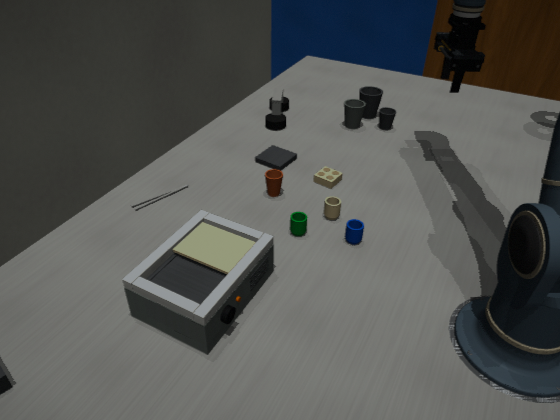

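The top view shows the furnace at about (172,187) with its shutter at the right end (pixels 167–213). Three crucible-shaped objects stand nearby: green (288,227), blue (302,280) and cream (328,246). Cream round (328,246) is the one described. The cupel block (388,218) is square. I'll confirm in an enlarged crop.

Run:
```python
import cv2,numpy as np
t=cv2.imread("pics/top0.png")
a=cv2.resize(t[135:240,105:245],None,fx=5.5,fy=5.5,interpolation=cv2.INTER_CUBIC)
b=cv2.resize(t[205:300,270:410],None,fx=5.5,fy=5.5,interpolation=cv2.INTER_CUBIC)
cv2.imwrite("pics/c1.png",a)
cv2.imwrite("pics/c2.png",b)
```

```text
(no output)
```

View pics/c1.png

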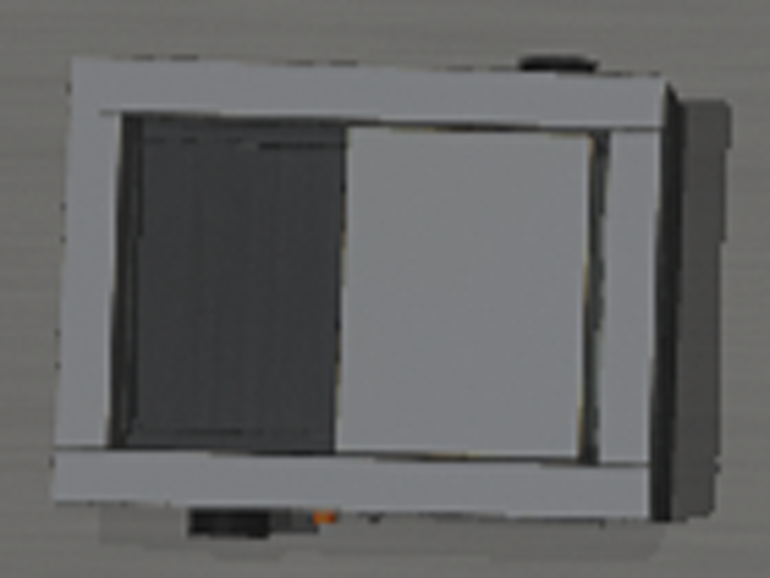

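View pics/c2.png

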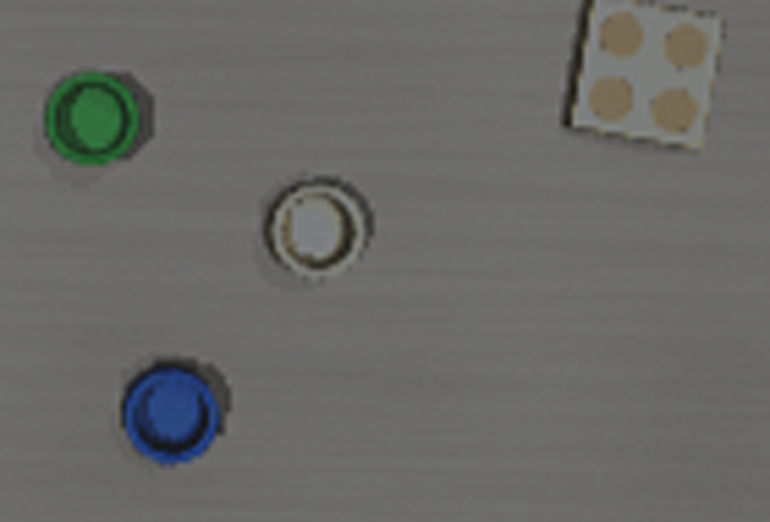

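Crop 1 shows furnace deck corners TL(73,58), TR(665,78), BR(650,520) and BL(53,500), with the cream shutter at the right end and nearly shut. Crop 2 confirms the cream round crucible at (317,229), between green (92,117) and blue (172,412).

Run:
```python
from h import *
from scipy.spatial.transform import Rotation as Ro
c=np.load("pics/top0.npz")
f=lambda x,y:(x/5.5+105-.4,y/5.5+135-.4)
P=np.array([back(c,f(*q),100) for q in[(73,58),(665,78),(650,520),(53,500)]])[:,:2]
M=np.array([[90,120],[90,-120],[-90,-120],[-90,120]])
pc=P.mean(0);q=P-pc;th=np.arctan2((M[:,0]*q[:,1]-M[:,1]*q[:,0]).sum(),(M*q).sum())
R=np.array([[np.cos(th),-np.sin(th)],[np.sin(th),np.cos(th)]])
print("furn",pc,th,"res",q-(R@M.T).T)
print("port",R@[0,-47.5]+pc,"park",R@[0,47.5]+pc)
for e,z in(((345,288),97),((588,295),97)):print("shutter edge furn y",R.T@(back(c,f(*e),z)[:2]-pc))
g=lambda x,y:(x/5.5+270-.4,y/5.5+205-.4)
for n,p in dict(cream=(317,230),green=(92,117),blue=(172,412)).items():print(n,back(c,g(*p),48))
o=bot.observe();T=Ro.from_rotvec(o["eef_rot"]).as_matrix();print(T.round(3))
w=np.load("pics/side0.npz")
Y=np.r_[pc,100]
print(proj(w,np.array([np.r_[R@m+pc,100] for m in M])))
```

```text
furn [565.62190555 170.796454  ] -0.0119287270717936 res [[-0.83568083 -0.65844865]
 [-0.70826862  0.73332115]
 [ 0.67815868  0.29195058]
 [ 0.86579077 -0.36682308]]
port [565.05530445 123.29983345] park [566.18850665 218.29307454]
shutter edge furn y [0.19647275 6.87698958]
shutter edge furn y [  0.65463359 -91.11372011]
cream [ 440.09996753 -185.08061883   48.        ]
green [485.62589254 -89.50582671  48.        ]
blue [ 362.66485305 -125.55424061   48.        ]
[[ 0.903  0.43  -0.001]
 [ 0.43  -0.903  0.002]
 [-0.    -0.002 -1.   ]]
[[121.11020091 279.73349678]
 [200.76759571 209.78855491]
 [273.68967399 236.51506802]
 [202.93159532 318.83918532]]
```

Request:
step_arm:
  increments:
    - [0, 0, 0, 0.12, 0]
    - [0, 0, 0, 0.12, 0]
    - [0, 0, 0, 0.12, 0]
    - [0, 0, 0, 0.109, 0]
    - [0.015, -0.04, 0, 0, 0]
    - [0.018, -0.045, 0, 0, 0]
    - [0.018, -0.045, 0, 0, 0]
    - [0.018, -0.045, 0, 0, 0]
    - [0.018, -0.045, 0, 0, 0]
    - [0.018, -0.045, 0, 0, 0]
    - [0.018, -0.045, 0, 0, 0]
    - [0.018, -0.045, 0, 0, 0]
  grip_force: 20

```text
time_s: 1.3
eef_pos: [440.2, -255.9, 222.4]
eef_rot: [3.141, -0.038, -0.0]
force: [1.4, -0.9, 0.6]
grip_width: 2.1
grip_force: 0.0
```

Request:
step_arm:
  increments:
    - [0.018, -0.045, 0, 0, 0]
    - [0.018, -0.045, 0, 0, 0]
    - [0.018, -0.045, 0, 0, 0]
    - [0.018, -0.045, 0, 0, 0]
    - [0.018, -0.045, 0, 0, 0]
    - [0.018, -0.045, 0, 0, 0]
    - [0.01, -0.03, 0, 0, 0]
    - [0.01, -0.02, 0, 0, 0]
    - [0, 0, 0, 0, 0]
    - [0, 0, 0, 0, 0]

```text
time_s: 2.3
eef_pos: [575.3, 58.6, 222.0]
eef_rot: [3.141, -0.037, -0.002]
force: [-0.2, 0.0, 0.1]
grip_width: 0.6
grip_force: 0.0
```

Run:
```python
from h import *
from scipy.spatial.transform import Rotation as Ro
c=snap("wrist","pics/w1.png")
o=bot.observe();print(o["eef_pos"],o["force"],o["time_s"],Ro.from_rotvec(o["eef_rot"]).as_matrix().round(3),o["grip_width"])
```

```text
[575.19661     57.55805088 222.08815067] [ 0.63058655 -0.79713034 -0.96643078] 2.35 [[ 1.    -0.026 -0.001]
 [-0.026 -1.    -0.001]
 [-0.001  0.001 -1.   ]] 0.31396275396812395
```

View pics/w1.png

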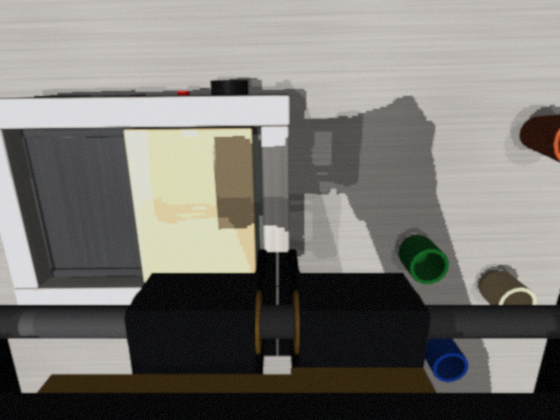

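The wrist view shows the deck's outer corner (x+, y−) at (289,97), the inner recess edges and the shutter at about (128..253, 128).

Run:
```python
from h import *
c=np.load("pics/w1.npz")
th=-.012;R=np.array([[np.cos(th),-np.sin(th)],[np.sin(th),np.cos(th)]]);pc=np.array([565.6,170.8])
for n,m,z in(("outer",(90,-120),100),("recTR",(68,-98),100),("recTL",(68,98),100),("recBL",(-68,98),100)):print(n,proj(c,np.r_[R@m+pc,z]))
for uv,z in(((289,97),100),((262,126),100),((5,128),100),((20,129),100),((20,288),100),((254,128),97),((126,130),97)):print(uv,R.T@(back(c,uv,z)[:2]-pc))
```

```text
outer [[284.35961924  94.93980227]]
recTR [[255.28858858 125.79284926]]
recTL [[ -4.46922789 128.68895136]]
recBL [[ 33.31215597 288.5753065 ]]
(289, 97) [  88.5112898 -123.4092248]
(262, 126) [  67.79176062 -103.05047548]
(5, 128) [68.43124645 90.74278339]
(20, 129) [67.56803345 79.60373784]
(20, 288) [-67.30953398 109.3869079 ]
(254, 128) [ 66.09158086 -96.79811677]
(126, 130) [65.66067196  0.95041585]
```

Request:
step_arm:
  increments:
    - [-0.005, -0.03, 0, 0, 0]
    - [-0.005, -0.03, 0.02, 0, 0]
    - [0, 0, 0.03, 0, 0]
    - [0, 0, 0.03, 0, 0]
    - [0, 0, 0.02, 0, 0]
    - [0, 0, 0.01, 0, 0]
    - [0, 0, 0.003, 0, 0]
    - [0, 0, 0, 0, 0]
    - [0, 0, 0, 0, 0]

```text
time_s: 3.25
eef_pos: [568.1, 119.1, 110.8]
eef_rot: [-3.141, 0.039, -0.004]
force: [0.1, 0.4, 0.2]
grip_width: 0.8
grip_force: 0.0
```

Request:
step_arm:
  increments:
    - [0, 0, 0.004, 0, 0]
    - [0, 0, 0.004, 0, 0]
    - [0, 0, 0, 0, 0]
    - [0, 0, 0, 0, 0]

```text
time_s: 3.65
eef_pos: [567.1, 119.2, 101.5]
eef_rot: [3.141, -0.038, -0.0]
force: [-0.0, 0.9, -1.3]
grip_width: 0.5
grip_force: 0.0
```

Request:
step_arm:
  increments:
    - [0, 0, 0.001, 0, 0]
    - [0, 0, 0.001, 0, 0]
    - [0, 0, 0, 0, 0]
    - [0, 0, 0, 0, 0]

```text
time_s: 4.05
eef_pos: [567.2, 119.2, 99.5]
eef_rot: [3.141, -0.038, 0.0]
force: [0.2, 0.0, 0.2]
grip_width: 0.4
grip_force: 0.0
```

Request:
step_arm:
  increments:
    - [0, 0, 0.001, 0, 0]
    - [0, 0, 0.001, 0, 0]
    - [0, 0, 0, 0, 0]
    - [0, 0, 0, 0, 0]

```text
time_s: 4.45
eef_pos: [567.1, 119.2, 97.5]
eef_rot: [3.141, -0.038, -0.0]
force: [0.1, -0.0, 0.3]
grip_width: 0.7
grip_force: 0.0
```

Request:
step_arm:
  increments:
    - [0, 0, 0.001, 0, 0]
    - [0, 0, 0.001, 0, 0]
    - [0, 0, 0, 0, 0]
    - [0, 0, 0, 0, 0]

```text
time_s: 4.85
eef_pos: [567.2, 119.2, 95.6]
eef_rot: [3.141, -0.038, 0.0]
force: [-0.0, -0.2, -1.3]
grip_width: 0.1
grip_force: 0.3
```

Request:
step_arm:
  increments:
    - [0, 0, 0.001, 0, 0]
    - [0, 0, 0.001, 0, 0]
    - [0, 0, 0, 0, 0]
    - [0, 0, 0, 0, 0]

```text
time_s: 5.25
eef_pos: [567.3, 119.2, 94.6]
eef_rot: [3.141, -0.038, 0.001]
force: [-2.3, -1.4, 8.2]
grip_width: 0.7
grip_force: 3.9
```

Request:
step_arm:
  increments:
    - [0, 0, 0.001, 0, 0]
    - [0, 0, 0.0005, 0, 0]
    - [0, 0, 0, 0, 0]
    - [0, -0.003, 0, 0, 0]
    - [0, -0.004, 0, 0, 0]
    - [0, -0.004, 0, 0, 0]
    - [0, -0.004, 0, 0, 0]

```text
time_s: 5.95
eef_pos: [567.5, 132.3, 93.8]
eef_rot: [3.138, -0.04, -0.001]
force: [-5.2, -4.9, 14.9]
grip_width: 0.7
grip_force: 6.9
```

Request:
step_arm:
  increments:
    - [-0.0003, -0.006, 0, 0, 0]
    - [-0.0003, -0.006, 0, 0, 0]
    - [-0.0003, -0.006, 0, 0, 0]
    - [-0.0003, -0.006, 0, 0, 0]
    - [-0.0003, -0.006, 0, 0, 0]
    - [0, 0, 0, 0, 0]

```text
time_s: 6.55
eef_pos: [567.9, 164.0, 94.1]
eef_rot: [3.14, -0.038, 0.004]
force: [-2.6, -2.2, 12.6]
grip_width: 0.5
grip_force: 5.9
```

Request:
step_arm:
  increments:
    - [-0.0003, -0.006, 0.0003, 0, 0]
    - [-0.0003, -0.006, 0, 0, 0]
    - [-0.0003, -0.006, 0, 0, 0]
    - [-0.0003, -0.006, 0, 0, 0]
    - [-0.0003, -0.006, 0, 0, 0]
    - [-0.0003, -0.006, 0, 0, 0]
    - [0, 0, 0, 0, 0]

```text
time_s: 7.25
eef_pos: [568.2, 200.1, 94.2]
eef_rot: [3.141, -0.038, 0.008]
force: [0.7, -2.1, 11.4]
grip_width: 0.5
grip_force: 5.6
```

Run:
```python
from h import *
c=snap("side","pics/s2.png")
im=cv2.imread("pics/s2.png")[195:345,115:285];cv2.imwrite("pics/s2c.png",cv2.resize(im,None,fx=4,fy=4,interpolation=cv2.INTER_CUBIC))
```

```text
(no output)
```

View pics/s2c.png

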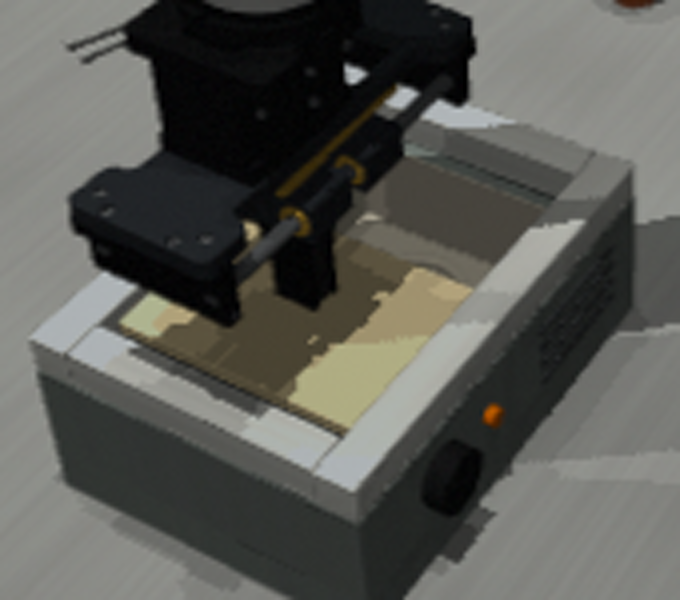

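The side view shows the shutter almost fully open and the well with its ring visible. I'll keep dragging to the hard stop.

Request:
step_arm:
  increments:
    - [-0.0002, -0.003, 0.0005, 0, 0]
    - [-0.0002, -0.003, 0, 0, 0]
    - [-0.0002, -0.003, 0, 0, 0]
    - [-0.0002, -0.003, 0, 0, 0]

```text
time_s: 7.7
eef_pos: [568.2, 209.3, 93.8]
eef_rot: [3.137, -0.041, 0.008]
force: [0.2, -8.8, 14.1]
grip_width: 0.3
grip_force: 7.0
```

Request:
step_arm:
  increments:
    - [0, -0.002, 0, 0, 0]
    - [0, -0.002, 0, 0, 0]
    - [0, -0.002, 0, 0, 0]
    - [0, 0, 0, 0, 0]

```text
time_s: 8.1
eef_pos: [568.2, 213.8, 93.7]
eef_rot: [3.136, -0.043, 0.006]
force: [-2.3, -8.9, 14.3]
grip_width: 0.1
grip_force: 7.4
```

Request:
step_arm:
  increments:
    - [0, 0, -0.01, 0, 0]
    - [0, 0, -0.04, 0, 0]
    - [-0.008, 0.015, -0.04, 0, 0]
    - [-0.01, 0.025, -0.04, 0, 0]
    - [-0.01, 0.025, 0, 0, 0.5]
    - [-0.01, 0.025, 0, 0, 0.8]
    - [0, 0, 0, 0, 1]
    - [0, 0, 0, 0, 1]
    - [0, 0, 0, 0, 1]

```text
time_s: 9.0
eef_pos: [525.4, 130.6, 221.2]
eef_rot: [-3.14, 0.035, -0.0]
force: [-0.3, 0.3, -0.1]
grip_width: 32.2
grip_force: 0.0
```

Run:
```python
from h import *
c=snap("wrist","pics/w3.png");print(bot.observe()["eef_pos"])
```

```text
[525.39091476 130.65160887 221.08510302]
```

View pics/w3.png

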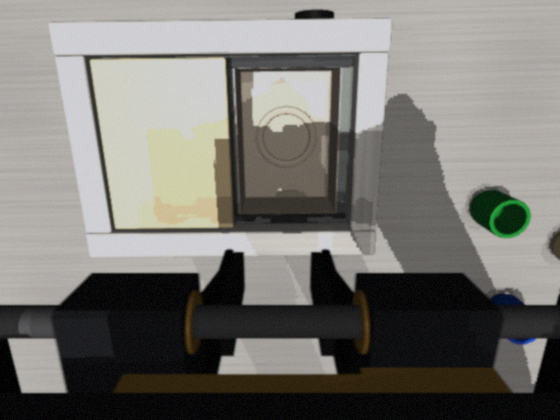

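The wrist view shows the shutter fully open against its left stop, and the ring seat centred at about (287,137). Deck corners are (53,25), (391,20), (375,256) and (90,257).

Run:
```python
from h import *
c=np.load("pics/w3.npz");t=np.load("pics/top0.npz")
print("seat",back(c,(287,137),30))
P=np.array([back(c,q,100) for q in[(53,25),(391,20),(375,256),(90,257)]])[:,:2]
M=np.array([[90,120],[90,-120],[-90,-120],[-90,120]])
pc=P.mean(0);q=P-pc;th=np.arctan2((M[:,0]*q[:,1]-M[:,1]*q[:,0]).sum(),(M*q).sum())
R=np.array([[np.cos(th),-np.sin(th)],[np.sin(th),np.cos(th)]])
print(pc,th,(q-(R@M.T).T).round(1),"seat",R@[0,-47.5]+pc)
```

```text
seat [565.55845354 118.86272969  30.        ]
[564.61069248 166.22521451] -0.013974686017713839 [[-1.8 -2.7]
 [-0.4  2.4]
 [ 0.7  0.6]
 [ 1.5 -0.3]] seat [563.9469165  118.72985262]
```

Request:
step_arm:
  increments:
    - [-0.008, 0.03, 0, 0, 1]
    - [-0.009, 0.04, 0, 0, 1]
    - [-0.009, 0.04, 0, 0, 1]
    - [-0.01, 0.04, 0, 0, 1]
    - [-0.01, 0.04, 0, 0, 1]
    - [-0.01, 0.04, 0, 0, 1]
    - [-0.01, 0.03, 0, 0, 1]
    - [-0.01, 0.02, 0, 0, 1]
    - [0, 0, 0, 0, 1]
    - [0, 0, 0, 0, 1]

```text
time_s: 10.05
eef_pos: [443.2, -148.1, 221.2]
eef_rot: [-3.141, 0.037, -0.001]
force: [-0.4, -0.2, -0.7]
grip_width: 86.9
grip_force: 0.0
```

Run:
```python
from h import *
c=snap("wrist","pics/w4.png");o=bot.observe();print(o["eef_pos"],o["joint_pos"].round(2))
R=c["R"];print("cam pos",-np.array(R).T@np.array(c["t"]).ravel(), proj(c,[440,-187,48]))
im=c["img"].astype(int);hsv=cv2.cvtColor(c["img"],cv2.COLOR_RGB2HSV)
```

```text
[ 443.42264745 -147.43453589  221.18169146] [ 0.36  0.14 -0.15  2.    0.02  1.   -1.39]
cam pos [ 525.40645327 -151.48169864  383.52992094] [[317.26446585 185.67382577]]
```

View pics/w4.png

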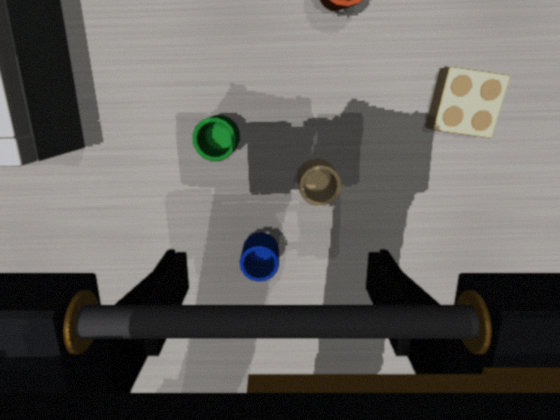

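The cream crucible's rim is at (320,184), flanked by green (215,138) and blue (260,262). It is 2–3 mm from the estimate, at about (441,-189). I'll roll −90° so the fingers close along x, the long side of the port.

Request:
step_arm:
  increments:
    - [0, 0, 0, -0.144, 1]
    - [0, 0, 0, -0.144, 1]
    - [0, 0, 0, -0.144, 1]
    - [0, 0, 0, -0.144, 1]
    - [0, 0, 0, -0.144, 1]
    - [0, 0, 0, -0.144, 1]
    - [0, 0, 0, -0.144, 1]
    - [0, 0, 0, -0.144, 1]
    - [0, 0, 0, -0.144, 1]
    - [0, 0, 0, -0.144, 1]
    - [0, 0, 0, -0.14, 1]
    - [0, 0, 0, 0, 1]

```text
time_s: 11.3
eef_pos: [443.4, -147.1, 221.2]
eef_rot: [-2.234, -2.208, -0.001]
force: [0.1, -0.1, -0.2]
grip_width: 87.0
grip_force: 0.0
```

Request:
step_arm:
  increments:
    - [-0.021, -0.001, 0.02, 0, 1]
    - [-0.02, -0.001, 0.04, 0, 1]
    - [0, 0, 0.04, 0, 1]
    - [0, 0, 0.02, 0, 1]
    - [0, 0, 0, 0, 1]
    - [0, 0, 0, 0, 1]

```text
time_s: 11.9
eef_pos: [440.9, -189.1, 101.6]
eef_rot: [2.238, 2.205, 0.001]
force: [-0.0, 0.7, 0.5]
grip_width: 86.9
grip_force: 0.0
```

Run:
```python
from h import *
from scipy.spatial.transform import Rotation as Ro
o=bot.observe();print(o["eef_pos"],Ro.from_rotvec(o["eef_rot"]).as_matrix().round(3),o["joint_pos"].round(2))
```

```text
[ 440.8693845  -189.10817686  101.62793988] [[ 0.015  1.     0.001]
 [ 1.    -0.015  0.   ]
 [ 0.     0.001 -1.   ]] [ 0.53  0.32 -0.25  2.1   0.12  0.74  0.19]
```

Request:
step_arm:
  increments:
    - [0, 0, 0.03, 0, 1]
    - [0, 0, 0.03, 0, 1]
    - [0, 0, 0.016, 0, 1]
    - [0, 0, 0.007, 0, 1]
    - [0, 0, 0, 0, 1]
    - [0, 0, 0, 0, 0.7]
    - [0, 0, 0, 0, 0.6]
    - [0, 0, 0, 0, 0.5]
    - [0, 0, 0, 0, 0.4]
    - [0, 0, 0, 0, 0.3]
    - [0, 0, 0, 0, 0.3]
    - [0, 0, 0, 0, 0.3]
  grip_force: 12

```text
time_s: 13.1
eef_pos: [440.0, -189.9, 18.3]
eef_rot: [2.238, 2.205, 0.0]
force: [0.3, 0.6, 0.0]
grip_width: 39.2
grip_force: 12.1
```

Request:
step_arm:
  increments:
    - [0, 0, 0, 0, 0.2]
    - [0, 0, 0, 0, 0.2]
    - [0, 0, 0, 0, 0.2]

```text
time_s: 13.4
eef_pos: [440.0, -189.9, 18.3]
eef_rot: [2.238, 2.205, 0.0]
force: [0.6, -0.9, 0.8]
grip_width: 39.3
grip_force: 12.0
```

Request:
step_arm:
  increments:
    - [0, 0, -0.01, 0, 0.2]
    - [0, 0, -0.03, 0, 0.2]
    - [0, 0, -0.04, 0, 0.2]
    - [0, 0, -0.04, 0, 0.2]
    - [0.02, 0.01, -0.04, 0, 0.2]
    - [0.035, 0.014, 0, 0, 0.2]
    - [0.04, 0.016, 0, 0, 0.2]
    - [0.04, 0.016, 0, 0, 0.2]
    - [0.04, 0.016, 0, 0, 0.2]
    - [0.04, 0.016, 0, 0, 0.2]
    - [0.04, 0.016, 0, 0, 0.2]
    - [0.035, 0.014, 0, 0, 0.2]

```text
time_s: 14.6
eef_pos: [562.5, 100.7, 178.9]
eef_rot: [2.237, 2.206, 0.001]
force: [1.1, -0.3, -0.7]
grip_width: 39.1
grip_force: 12.0
```

Request:
step_arm:
  increments:
    - [0.014, 0.006, 0, 0, 0.2]
    - [0, 0, 0, 0, 0.2]
    - [0, 0, 0, 0, 0.2]

```text
time_s: 14.9
eef_pos: [567.9, 110.5, 178.1]
eef_rot: [2.239, 2.203, -0.003]
force: [-0.4, 0.5, -1.0]
grip_width: 39.4
grip_force: 12.0
```

Run:
```python
from h import *
c=snap("wrist","pics/w5.png");snap("side","pics/s5.png");o=bot.observe();p=o["eef_pos"];print(p,o["grip_width"])
print("tcp+30 px",proj(c,[p[0],p[1],p[2]+30]),"seat px",proj(c,[565.5,119,30]))
im=cv2.imread("pics/w5.png");cv2.imwrite("pics/w5c.png",cv2.resize(im,None,fx=1.4,fy=1.4))
```

```text
[568.016988   109.59940412 178.14315439] 39.072913830219065
tcp+30 px [[278.88704438 302.7670681 ]] seat px [[274.90995894 179.43501721]]
```

View pics/w5c.png

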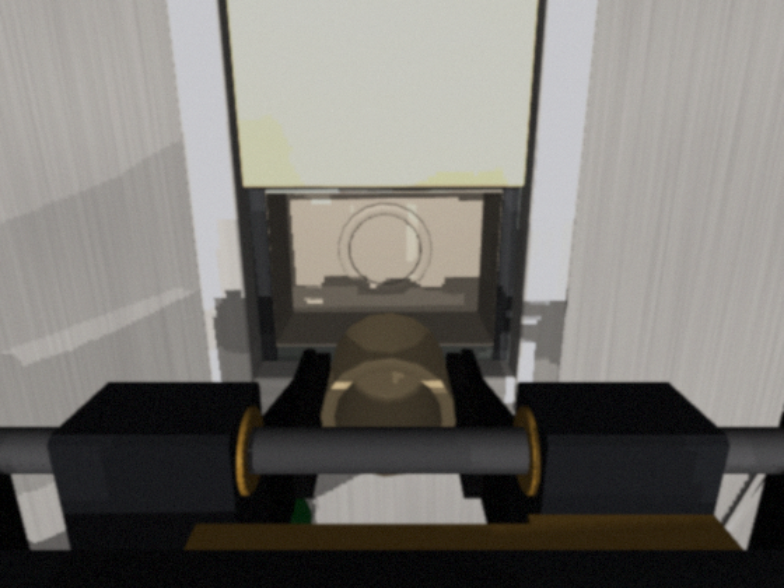

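Run:
```python
from h import *
c=np.load("pics/w5.npz")
print("ring",back(c,(275,175.7),30))
p=np.array([568.0,109.6,178.1])
for n,d in(("rim far",(0,20,30)),("foot far",(0,15,-18)),("shoulder far",(0,20,-8)),("rim L",(-20,0,30)),("rim R",(20,0,30))):print(n,proj(c,p+d)*1.4)
```

```text
ring [565.63256306 122.27740361  30.        ]
rim far [[389.40489799 361.28559444]]
foot far [[389.28293224 317.46080219]]
shoulder far [[389.14110567 314.16478648]]
rim L [[321.85025112 424.68117223]]
rim R [[459.01037922 422.90084838]]
```

Request:
step_arm:
  increments:
    - [0.0115, -0.0025, 0.02, 0, 0.2]
    - [0, 0, 0.03, 0, 0.2]
    - [0, 0, 0.03, 0, 0.2]
    - [0, 0, 0.02, 0, 0.2]
    - [0, 0, 0.01, 0, 0.2]
    - [0, 0, 0.01, 0, 0.2]
    - [0, 0, 0.003, 0, 0.2]
    - [0, 0, 0, 0, 0.2]
    - [0, 0, 0, 0, 0.2]

```text
time_s: 15.9
eef_pos: [566.8, 123.9, 56.1]
eef_rot: [2.237, 2.204, 0.002]
force: [-0.8, 0.3, 0.1]
grip_width: 39.5
grip_force: 12.0
```

Request:
step_arm:
  increments:
    - [-0.003, -0.0013, 0.002, 0, 0.2]
    - [0, 0, 0.003, 0, 0.2]
    - [0, 0, 0, 0, 0.2]
    - [0, 0, 0, 0, 0.2]
    - [0, 0, 0, 0, 0.2]

```text
time_s: 16.4
eef_pos: [564.9, 120.9, 50.3]
eef_rot: [2.238, 2.205, 0.0]
force: [-0.3, 0.1, -0.1]
grip_width: 39.3
grip_force: 12.0
```

Request:
step_arm:
  increments:
    - [0, 0.0005, 0.002, 0, 0.2]
    - [0, 0, 0.002, 0, 0.2]
    - [0, 0, 0, 0, 0.2]
    - [0, 0, 0, 0, 0.2]

```text
time_s: 16.8
eef_pos: [565.3, 120.8, 46.1]
eef_rot: [-2.238, -2.205, 0.0]
force: [0.3, -0.9, -0.6]
grip_width: 39.2
grip_force: 12.0
```

Request:
step_arm:
  increments:
    - [0, 0, 0.001, 0, 0.2]
    - [0, 0, 0.001, 0, 0.2]
    - [0, 0, 0, 0, 0.2]
    - [0, 0, 0, 0, 0.2]

```text
time_s: 17.2
eef_pos: [565.3, 120.8, 44.2]
eef_rot: [2.238, 2.205, -0.0]
force: [0.4, 0.1, 0.0]
grip_width: 39.2
grip_force: 12.0
```

Request:
step_arm:
  increments:
    - [0, 0, 0.0005, 0, 0.2]
    - [0, 0, 0.0005, 0, 0.2]
    - [0, 0, 0, 0, 0.2]
    - [0, 0, 0, 0, 0.2]

```text
time_s: 17.6
eef_pos: [565.4, 120.8, 43.3]
eef_rot: [2.238, 2.205, 0.0]
force: [0.9, -0.5, 0.2]
grip_width: 39.5
grip_force: 12.0
```

Request:
step_arm:
  increments:
    - [0, 0, 0.0005, 0, 0.2]
    - [0, 0, 0.0005, 0, 0.2]
    - [0, 0, 0, 0, 0.2]
    - [0, 0, 0, 0, 0.2]

```text
time_s: 18.0
eef_pos: [565.4, 120.8, 43.3]
eef_rot: [2.238, 2.204, -0.0]
force: [-2.6, -1.1, 7.3]
grip_width: 39.4
grip_force: 12.0
```

Floor contact is at exactly the seated height. Releasing with a small opening.

Request:
step_arm:
  increments:
    - [0, 0, -0.0007, 0, 0.2]
    - [0, 0, 0, 0, 0.2]
    - [0, 0, 0, 0, 0.5]
    - [0, 0, 0, 0, 0.55]
    - [0, 0, 0, 0, 0.6]
    - [0, 0, 0, 0, 0.65]
    - [0, 0, 0, 0, 0.65]
    - [0, 0, 0, 0, 0.65]

```text
time_s: 18.8
eef_pos: [565.3, 120.8, 42.9]
eef_rot: [2.238, 2.205, -0.0]
force: [1.0, 0.3, 0.0]
grip_width: 55.9
grip_force: 0.0
```

Request:
step_arm:
  increments:
    - [0, 0, -0.005, 0, 0.65]
    - [0, 0, -0.015, 0, 0.65]
    - [0, 0, -0.03, 0, 0.65]
    - [0, 0, -0.04, 0, 0.65]
    - [-0.02, 0, -0.04, 0, 0.5]
    - [-0.02, 0, -0.03, 0, 0.3]
    - [-0.01, 0, 0, 0, 0]
    - [0, 0, 0, 0, 0]
    - [0, 0, 0, 0, 0]
    - [0, 0, 0, 0, 0]

```text
time_s: 19.8
eef_pos: [563.6, 71.9, 201.8]
eef_rot: [-2.235, -2.205, 0.002]
force: [-0.1, -0.3, -0.4]
grip_width: 16.6
grip_force: 0.0
```

Run:
```python
from h import *
c=snap("wrist","pics/w6.png");print(bot.observe()["eef_pos"],bot.observe()["time_s"])
for z,r in((73,20),(30,29)):print(z,proj(c,[[565.5,120.8,z],[545.5,120.8,z]]))
```

```text
[563.73219283  71.92334798 201.83721405] 19.85
73 [[279.80923227 134.67780876]
 [254.08571145 134.99448877]]
30 [[279.54735568 129.16387509]
 [257.03330772 129.44291543]]
```

View pics/w6.png

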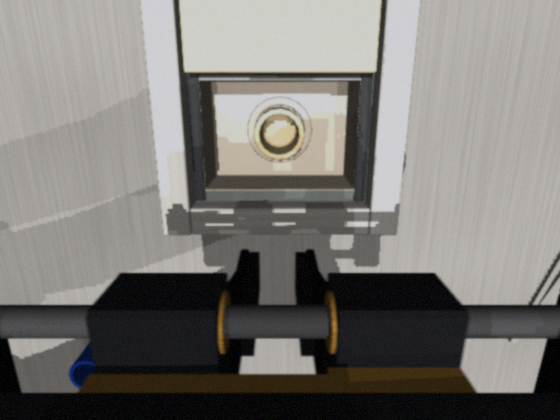

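The crucible stands upright in the ring: its rim centre is at (279,133) and the ring at (279,129), matching the predicted projections. Now shutting the shutter.

Request:
step_arm:
  increments:
    - [0.03, 0, 0, 0, 0]
    - [0.04, 0, 0, 0, 0]
    - [0.04, 0, 0, 0, 0]
    - [0.043, 0, 0.01, 0, 0]
    - [0, 0, 0.03, 0, 0]
    - [0, 0, 0.03, 0, 0]
    - [0, 0, 0.02, 0, 0]
    - [0, 0, 0.008, 0, 0]
    - [0, 0, 0, 0, 0]
    - [0, 0, 0, 0, 0]

```text
time_s: 20.85
eef_pos: [567.3, 224.5, 105.6]
eef_rot: [2.237, 2.205, 0.002]
force: [0.8, 0.1, 0.2]
grip_width: 0.4
grip_force: 0.0
```

Request:
step_arm:
  increments:
    - [0, 0, 0.003, 0, 0]
    - [0, 0, 0.003, 0, 0]
    - [0, 0, 0, 0, 0]
    - [0, 0, 0, 0, 0]
    - [0, 0, 0, 0, 0]

```text
time_s: 21.35
eef_pos: [567.0, 223.8, 99.2]
eef_rot: [2.238, 2.204, 0.001]
force: [0.6, -0.4, -1.1]
grip_width: 0.3
grip_force: 0.0
```

Request:
step_arm:
  increments:
    - [0, 0, 0.0015, 0, 0]
    - [0, 0, 0.0015, 0, 0]
    - [0, 0, 0.001, 0, 0]
    - [0, 0, 0.001, 0, 0]
    - [0, 0, 0, 0, 0]
    - [0, 0, 0, 0, 0]

```text
time_s: 21.95
eef_pos: [566.9, 223.8, 94.8]
eef_rot: [2.238, 2.204, -0.0]
force: [-1.9, -0.8, 6.5]
grip_width: 0.4
grip_force: 3.2
```

Request:
step_arm:
  increments:
    - [0, 0, 0.001, 0, 0]
    - [0, 0, 0.001, 0, 0]
    - [0, 0, 0, 0, 0]
    - [-0.003, 0, 0, 0, 0]
    - [-0.004, 0, 0, 0, 0]
    - [-0.004, 0, 0, 0, 0]
    - [-0.004, 0, 0, 0, 0]

```text
time_s: 22.65
eef_pos: [566.9, 213.2, 94.4]
eef_rot: [-2.234, -2.206, -0.01]
force: [-3.4, 5.0, 10.9]
grip_width: 0.4
grip_force: 5.0
```

Request:
step_arm:
  increments:
    - [-0.005, 0, 0.0006, 0, 0]
    - [-0.006, 0, 0, 0, 0]
    - [-0.006, 0, 0, 0, 0]
    - [-0.006, 0, 0, 0, 0]
    - [-0.006, 0, 0, 0, 0]
    - [0, 0, 0, 0, 0]

```text
time_s: 23.25
eef_pos: [566.5, 182.7, 93.9]
eef_rot: [-2.236, -2.205, -0.007]
force: [-3.5, 1.7, 12.8]
grip_width: 0.3
grip_force: 6.6
```

Request:
step_arm:
  increments:
    - [-0.006, 0, 0.0003, 0, 0]
    - [-0.006, 0, 0, 0, 0]
    - [-0.006, 0, 0, 0, 0]
    - [-0.006, 0, 0, 0, 0]
    - [-0.006, 0, 0, 0, 0]
    - [-0.006, 0, 0, 0, 0]
    - [0, 0, 0, 0, 0]

```text
time_s: 23.95
eef_pos: [566.1, 146.6, 93.7]
eef_rot: [-2.237, -2.205, -0.006]
force: [-4.7, 2.3, 14.9]
grip_width: 0.7
grip_force: 7.3
```

Request:
step_arm:
  increments:
    - [-0.004, 0, 0, 0, 0]
    - [-0.004, 0, 0, 0, 0]
    - [-0.004, 0, 0, 0, 0]
    - [-0.004, 0, 0, 0, 0]

```text
time_s: 24.35
eef_pos: [565.9, 132.0, 93.8]
eef_rot: [-2.235, -2.206, -0.009]
force: [-5.1, 3.7, 13.9]
grip_width: 0.7
grip_force: 7.0
```

Request:
step_arm:
  increments:
    - [-0.003, 0, 0, 0, 0]
    - [-0.003, 0, 0, 0, 0]
    - [-0.003, 0, 0, 0, 0]
    - [-0.003, 0, 0, 0, 0]

```text
time_s: 24.75
eef_pos: [567.3, 121.8, 94.1]
eef_rot: [-2.234, -2.207, -0.016]
force: [-1.4, 7.1, 10.9]
grip_width: 0.6
grip_force: 5.7
```

Request:
step_arm:
  increments:
    - [-0.003, 0, 0.0005, 0, 0]
    - [-0.003, 0, 0, 0, 0]
    - [-0.002, 0, 0, 0, 0]
    - [0, 0, 0, 0, 0]

```text
time_s: 25.15
eef_pos: [567.9, 113.7, 94.0]
eef_rot: [2.235, 2.207, 0.018]
force: [-1.1, 6.8, 13.5]
grip_width: 0.2
grip_force: 6.2
```

Request:
step_arm:
  increments:
    - [0, 0, -0.005, 0, 0]
    - [0, 0, -0.03, 0, 0]
    - [0, 0, -0.04, 0, 0]
    - [-0.02, 0, -0.04, 0, 0]
    - [-0.04, 0, -0.02, 0, 0]
    - [-0.02, 0, 0, 0, 0]
    - [0, 0, 0, 0, 0]
    - [0, 0, 0, 0, 0]
    - [0, 0, 0, 0, 0]

```text
time_s: 26.05
eef_pos: [563.4, 29.4, 224.9]
eef_rot: [-2.235, -2.206, 0.001]
force: [0.7, -0.1, -0.4]
grip_width: 0.4
grip_force: 0.0
```

Run:
```python
from h import *
c=snap("wrist","pics/w7.png");o=bot.observe();print(o["eef_pos"],o["time_s"],o["force"])
fy=120.8+47.5
# edges of plate along furnace midline: predicted pixel rows for -97,+2 (shut) ; recess edges -98,98
for y,z in((-98,100),(-97,95.5),(2,95.5),(7,95.5)):print(y,proj(c,[565.5,fy+y,z]).round(1))
col=np.median(c["img"][:,255:265].astype(int),axis=1)  # brightness profile
hsv=c["img"].astype(int)
s=(hsv[:,:,0]-hsv[:,:,2])[:, 180:380]
print("yellowness rows",[(r,int(np.median(s[r])),int(np.median(hsv[r,180:380,1]))) for r in range(0,250,4)])
```

```text
[563.48987052  29.54113475 224.93932238] 26.1 [ 0.95933655 -0.33280445  0.30778847]
-98 [[280.1 145.8]]
-97 [[280.  143.7]]
2 [[278.7   2.3]]
7 [[278.6  -5.7]]
yellowness rows [(0, -2, 66), (4, 15, 116), (8, 3, 181), (12, 3, 181), (16, 3, 181), (20, 3, 181), (24, 4, 181), (28, 4, 181), (32, 4, 181), (36, 4, 181), (40, 4, 181), (44, 4, 181), (48, 5, 181), (52, 5, 181), (56, 5, 181), (60, 5, 181), (64, 5, 181), (68, 6, 181), (72, 6, 181), (76, 6, 181), (80, 6, 181), (84, 6, 181), (88, 7, 181), (92, 6, 181), (96, 7, 181), (100, 7, 181), (104, 8, 181), (108, 8, 181), (112, 8, 181), (116, 8, 181), (120, 10, 181), (124, 20, 181), (128, 26, 181), (132, 27, 180), (136, 28, 179), (140, 29, 178), (144, 38, 116), (148, 8, 152), (152, 7, 178), (156, 8, 171), (160, 9, 173), (164, 8, 171), (168, 8, 163), (172, 8, 153), (176, 6, 117), (180, 6, 120), (184, 6, 127), (188, 7, 129), (192, 6, 127), (196, 6, 124), (200, 4, 65), (204, 4, 84), (208, 5, 86), (212, 4, 84), (216, 5, 86), (220, 5, 86), (224, 5, 86), (228, 5, 87), (232, 5, 86), (236, 5, 86), (240, 5, 86), (244, 5, 86), (248, 4, 85)]
```

Run:
```python
from h import *
im=cv2.imread("pics/w7.png").astype(int)
print([(r,int(np.median(im[r,200:360,1]))) for r in list(range(0,10))+list(range(138,152))])
a=snap("top","pics/top7.png")["img"].astype(int);b=cv2.imread("pics/top0.png").astype(int)
print(a[170:205,155:235,0].mean(0).astype(int).tolist());print(b[170:205,155:235,2].mean(0).astype(int).tolist())
```

```text
[(0, 67), (1, 67), (2, 67), (3, 80), (4, 123), (5, 165), (6, 178), (7, 181), (8, 181), (9, 181), (138, 179), (139, 179), (140, 178), (141, 178), (142, 171), (143, 152), (144, 116), (145, 73), (146, 75), (147, 113), (148, 151), (149, 169), (150, 177), (151, 179)]
[63, 63, 62, 62, 62, 62, 62, 62, 62, 63, 64, 63, 63, 60, 74, 130, 128, 117, 109, 103, 100, 98, 97, 89, 80, 73, 66, 62, 62, 62, 62, 61, 56, 54, 52, 51, 52, 53, 53, 53, 53, 54, 54, 54, 54, 54, 54, 54, 54, 54, 54, 54, 54, 54, 54, 54, 54, 54, 54, 53, 53, 53, 52, 52, 52, 51, 51, 50, 50, 49, 49, 48, 47, 48, 50, 53, 54, 54, 54, 54]
[55, 55, 55, 55, 55, 55, 55, 55, 55, 56, 56, 57, 103, 123, 123, 123, 123, 123, 123, 122, 123, 123, 123, 123, 123, 123, 123, 123, 123, 123, 123, 123, 123, 123, 123, 123, 123, 123, 123, 123, 123, 123, 123, 123, 123, 123, 123, 123, 123, 123, 123, 123, 123, 123, 124, 126, 92, 54, 63, 89, 122, 124, 123, 123, 123, 123, 123, 124, 124, 66, 40, 32, 31, 48, 69, 69, 69, 68, 69, 68]
```

```bash
python3 -c "
from station import bot
print(bot.sign_off())"
```

```text
the job is handed in; nothing more can be done
None
```

I opened the shutter to its stop, set the cream crucible upright in the ring seat and dragged the shutter shut to its stop. The highest shutter force I read was about 15 N. The job was handed in at about 26 s, and the sign-off call returned no verdict.

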